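# Find the full plate box by its weight and show its label to the camera

### The job

One of the three closed plate boxes in the white rack is still full of glass plates and the other two are empty, which can only be told by their weight; the two empty ones are to end fully down in their own bays. Take the full, heavy box out and present it to the inspection camera: upright, in the air, its label end squarely facing the lens, centred on the lens and about 10 cm away from it. Finish while still holding it there, motionless, and leave the other things on the bench where they are.

Things in the scene. Friction and masses are not known exactly. Their poses are not given: they have to be found in the camera images.
- box_1_center (a point): centre of a closed opaque plate box (46 mm above its underside), 80 x 34 x 92 mm along its x, y, z, z up: grey body and blue lid, shut fast to one rigid piece; a white paper label with an orange bar on its narrow -x end. Its contents cannot be seen and the three boxes look alike
- box_1_label (a point): centre of the label end face of that box, 40 mm from the box centre along the box's -x, at mid height; same axes as the box
- box_1: the same box, origin at the centre of its underside. A full box (packed with glass plates) weighs 0.35 to 0.5 kg, an empty one about 0.08 kg; each of the three may be the full one
- box_2_center (a point): centre of a closed opaque plate box (46 mm above its underside), 80 x 34 x 92 mm along its x, y, z, z up: grey body and blue lid, shut fast to one rigid piece; a white paper label with an orange bar on its narrow -x end. Its contents cannot be seen and the three boxes look alike
- box_2_label (a point): centre of the label end face of that box, 40 mm from the box centre along the box's -x, at mid height; same axes as the box
- box_2: the same box, origin at the centre of its underside. A full box (packed with glass plates) weighs 0.35 to 0.5 kg, an empty one about 0.08 kg; each of the three may be the full one
- box_3_center (a point): centre of a closed opaque plate box (46 mm above its underside), 80 x 34 x 92 mm along its x, y, z, z up: grey body and blue lid, shut fast to one rigid piece; a white paper label with an orange bar on its narrow -x end. Its contents cannot be seen and the three boxes look alike
- box_3_label (a point): centre of the label end face of that box, 40 mm from the box centre along the box's -x, at mid height; same axes as the box
- box_3: the same box, origin at the centre of its underside. A full box (packed with glass plates) weighs 0.35 to 0.5 kg, an empty one about 0.08 kg; each of the three may be the full one
- rack: white fixed rack, 112 x 218 mm, origin under its centre; bays along its y at +70, 0, -70 mm for box_1, 2, 3, labels to the rack's -x. Boxes stand on its 8 mm floor, tops 100 mm up; cheeks with flared lips reach 40 mm, end stops 29 mm above the worktop; play 2.5 mm all round. 36 mm between boxes. A box can rub on the cheeks and feel heavier until it is lifted clear of them (33 mm)
- cam_stand: fixed column stand of the inspection camera, base 100 x 70 mm, column 16 mm thick, 310 mm high; origin on the worktop straight below the lens; the camera looks along its -x; the base and column lie on its +x side, the base reaching 5 mm to -x
- lens (a point): front centre of the lens of the white inspection camera on the stand (lens with 40 mm ring); the camera looks level along this point's -x, z is up; its height differs from case to case (0.19 to 0.25 m above the worktop)
- beaker_center (a point): bystander: small clear beaker, 67 mm wide, 83 mm high, its centre
- tube_block_center (a point): bystander: orange tube block, 66 x 104 x 26 mm, its centre
- timer_center (a point): bystander: white bench timer, 64 x 66 x 19 mm, its centre

How it is judged:
By the outcome, as a careful person would: the job done as asked, in the order asked, and still so for the second after the job is handed in, while the arm keeps its last pose, push and grip.
It also fails if it takes over 59 s, if anything falls off the work surface, if the arm or the gripper's body presses on something with over 40 N, if the wrist force passes 120 N, or if a joint passes its speed limit or range.

### The arm

A 6-joint arm with a two-finger parallel gripper is mounted at the origin on a cart in front of the work surface, level with it; the furniture and walls round the work are solid. World frame = base frame: x ahead of the robot, y to its left, z up, the work surface at z = 0. Lengths are in m, angles in rad, forces in N, time in s.
With the tool pointing down it reaches from about 0.325 to 0.875 m from the base axis. Payload 4.4 kg.
Tool frame: the origin (TCP) lies at the very end of the fingers, on their centre line; the grasp point (between the pads) lies 19 mm behind it; z points along the fingers, x is the direction in which the jaws open and shut, and the axes are right-handed (so a half turn about z gives the same grasp; the last joint's range is limited). The gripper opens to 85 mm and grips with 20 to 120 N. Pads are 22 mm wide; open, the fingers measure 114 mm over their backs; the gripper's body (76 mm by 85 mm) begins 54 mm behind the grasp point. The pads swing forward as they close: fully open they stand 13 mm farther back than shut.
Start: joints at [1.093, 0.207, 1.542, -0, 1.393, -0.15], TCP at [0.185, 0.544, 0.231] pointing down, gripper open.
Joint ranges: [-2.73, 2.73], [-0.86, 2.22], [0.23, 2.46], [-1.11, 4.25], [0.08, 2.63], [-2.82, 2.82]. Speed limits (rad/s): [2.79, 2.79, 3.14, 3.14, 3.14, 3.14].

### API

Orientations are given as [roll, pitch, yaw] about the fixed x, y, z axes, in that order (R = Rz(yaw) Ry(pitch) Rx(roll)).
In Python, from bench import robot gives the robot as it stands. The module is installed in compiled form; this text tells all that it offers.
- The arm moves only by the shell command python3 -m crank 'ROWS' [OPENING]. ROWS is JSON, a list of rows, each a list of 6 numbers: the shift along the tool's x, y, z each as a share of 0.5 m, from -1 to 1, then the turn, a rotation vector about the tool's x, y, z each as a share of 360 degrees, from -1 to 1. A call has 1 to 8 rows; each row shifts and turns the commanded pose from where the row before left it, along the tool's axes as they then stand; what a row does not reach is not made up. A row lasts 1/12 s, in which the tool goes at most 41.7 mm and 7.16 degrees, less where a joint would pass 70% of its speed; a pose out of reach is approached as far as the arm can. A call with a number of a shift or a turn outside -1 to 1 is refused whole. A call with a gripper value outside its range is refused whole. OPENING is the closure, from -1 (fully open) to 1 (shut), set as the call begins (- or left out, the last holds). The fingers move at their own pace and stop on an object; the grip force is fixed at half the most. Time passes only in rows, so rows that do not move let the fingers close. It gives the time, the measured TCP pose, the force and the opening at its end, in the units of the state.
- robot.get_state(): the state, without advancing time (a new reading comes with each control period).
- robot.camera(name): name is "scene" or "top" or "wrist"; returns the picture (420x560x3 uint8, red, green, blue); there is no depth.
- robot.camera_model(name): a dict with "fx", "fy", "cx", "cy" (pixels), "rvec" (rotation vector, rad) and "tvec" (3), from world to camera coordinates, as OpenCV has them. Camera axes: x right, y down, z forward; pixel columns grow to the right and rows downward; lengths in m; the calibration is good to about 2 mm. A picture is of the moment at which its call begins: read the wrist's pose just before it. camera_model takes no time and is no camera call; for the wrist camera it gives the pose at the moment of the call.
- robot.close_job(): hands the job in, once; it reports no verdict.
The state is a dict: "time_s": time; "qpos": joint angles; "joint_vel": joint speeds; "tau": joint torques, N m; "position": TCP position; "tcp_rot": TCP orientation; "contact_force": force on the tool from outside, world axes, zero at the start; "wrist_torque": the same for the moment, N m; "gripper_width": finger opening in m.
Only numpy, scipy, OpenCV 4.12 (cv2) and the standard library are available. Lean on these libraries where they do the work, as an engineer would, in place of code of your own. Each camera call takes 0.05 s, during which the arm holds its last target. There are 200 camera calls.

## Working session

There is one attempt and no reset: what is moved stays moved. The work goes in short steps, Python scripts to look and compute and a shell command to move; the robot and the scene stay as the last step left them, time stands still between calls to the robot, and variables do not carry over. Pictures are saved under pics/ and viewed, about 8 in all and at most 12, crops included, and the job is handed in when it is done.

```bash
mkdir -p pics; cat > h.py <<'E'
import numpy as np, cv2
from bench import robot
def model(n):
    m=robot.camera_model(n);R=cv2.Rodrigues(np.array(m['rvec'],float))[0];return m,R,np.array(m['tvec'],float).ravel()
def ray(M,u,v):
    m,R,t=M;d=R.T@np.array([(u-m['cx'])/m['fx'],(v-m['cy'])/m['fy'],1]);return -R.T@t,d
def onplane(M,u,v,z):
    o,d=ray(M,u,v);return o+d*(z-o[2])/d[2]
def tri(M1,p1,M2,p2):
    o1,d1=ray(M1,*p1);o2,d2=ray(M2,*p2)
    s=np.linalg.lstsq(np.c_[d1,-d2],o2-o1,rcond=None)[0];a=o1+s[0]*d1;b=o2+s[1]*d2;return (a+b)/2,np.linalg.norm(a-b)
def proj(M,p):
    m,R,t=M;c=R@np.array(p)+t;return m['fx']*c[0]/c[2]+m['cx'],m['fy']*c[1]/c[2]+m['cy']
def snap(n,f):
    M=model(n);im=robot.camera(n);cv2.imwrite('pics/'+f,cv2.cvtColor(im,cv2.COLOR_RGB2BGR));return im,M
E
python3 - <<'E'
from h import *
print(robot.get_state())
for n in('scene','top'):
    im,M=snap(n,n+'0.png');print(n,M[0])
    h=cv2.cvtColor(im,cv2.COLOR_RGB2HSV)
    for c,lo,hi in(('blue',(95,90,40),(130,255,255)),('or',(5,120,100),(22,255,255))):
        m=cv2.inRange(h,lo,hi);k,_,s,ce=cv2.connectedComponentsWithStats(m)
        for i in range(1,k):
            if s[i,4]>25:print(n,c,s[i],ce[i].round(1), onplane(M,*ce[i],.1).round(3))
E
```

```text
{'time_s': 0.0, 'qpos': array([ 1.09251017e+00,  2.07415210e-01,  1.54297722e+00,  3.03891921e-05,
        1.39347420e+00, -1.50488391e-01]), 'joint_vel': array([-0.00100277,  0.00151506, -0.00055417, -0.00033014,  0.00169106,
       -0.00012591]), 'tau': array([ 9.31004615e-04, -3.83014870e+01, -2.91599625e+01, -1.42260556e-04,
        1.03647498e-02, -2.29664334e-05]), 'position': array([0.1847694 , 0.54370546, 0.23011743]), 'tcp_rot': array([-3.14122217e+00,  2.24379788e-03,  1.24299358e+00]), 'contact_force': array([ 0.6840018 , -0.37716566, -0.29909518]), 'wrist_torque': array([-0.01242004,  0.03117743, -0.00753298]), 'gripper_width': 0.08576568121953503}
scene {'fx': 421.9721691858234, 'fy': 421.9721691858234, 'cx': 279.78986220637256, 'cy': 212.10224177310843, 'rvec': array([ 2.19825253, -1.07121809,  0.40040486]), 'tvec': array([-0.29159392,  0.39815223,  1.25396938])}
scene blue [155 130  33  16 204] [172.2 139. ] [0.578 0.654 0.1  ]
scene blue [ 121  150   55   36 1008] [148.2 167.4] [0.401 0.595 0.1  ]
scene blue [201 175  10  18 147] [205.9 183.9] [0.472 0.351 0.1  ]
scen
[... 654 characters left out ...]
ec': array([0.03514762, 0.49790753, 1.47787921])}
top blue [464   0  65  15 318] [496.1   7.9] [ 1.09  -0.685  0.1  ]
top blue [462  16  41   6  86] [481.   19.3] [ 1.054 -0.634  0.1  ]
top blue [ 0 39  8 11 63] [ 2.8 44.1] [1.01  0.875 0.1  ]
top blue [ 91 136  11  20  76] [ 96.2 143.1] [0.688 0.582 0.1  ]
top blue [174 182  24  24 275] [185.5 193.7] [0.524 0.308 0.1  ]
top blue [  46  184   53   70 2604] [ 71.9 219.7] [0.453 0.656 0.1  ]
top blue [157 197  23  24 273] [168.  208.4] [0.48  0.362 0.1  ]
top blue [139 212  23  24 272] [150.3 223.2] [0.436 0.417 0.1  ]
top or [ 68  66  17  17 128] [75.4 73.6] [0.91  0.647 0.1  ]
top or [377  82   8   5  29] [380.4  84. ] [ 0.853 -0.306  0.1  ]
```

View pics/scene0.png

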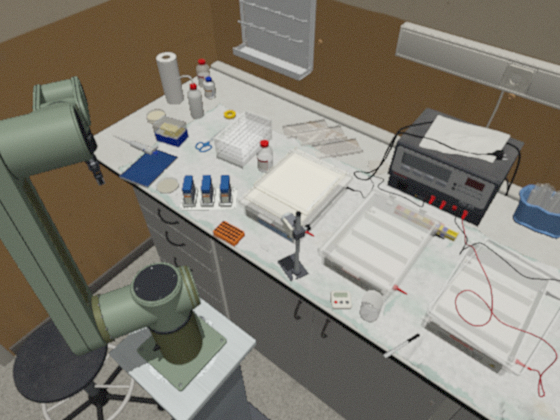

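View pics/top0.png

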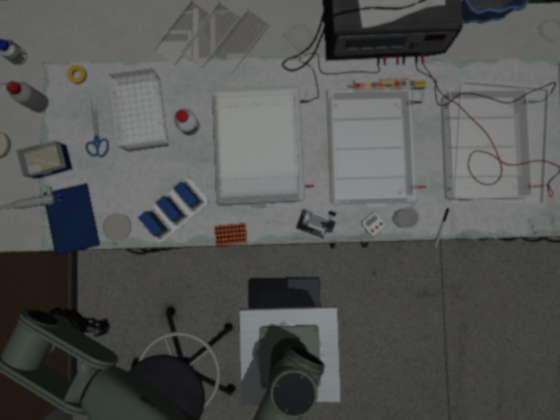

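```bash
python3 - <<'E'
from h import *
a=cv2.imread('pics/scene0.png');b=cv2.imread('pics/top0.png')
A=cv2.resize(a[165:285,170:400],None,fx=3.4,fy=3.4,interpolation=3)[:300,:]
c1=cv2.resize(a[165:225,170:245],(400,300),interpolation=3);c2=cv2.resize(a[205:285,265:345],(400,300),interpolation=3)
c3=cv2.resize(b[170:245,125:225],(400,300),interpolation=3);c4=cv2.resize(b[195:255,285:365],(400,300),interpolation=3)
cv2.imwrite('pics/crops.png',np.vstack([np.hstack([c1,c2]),np.hstack([c3,c4])]))
for n in('scene','top'):
    m,R,t=model(n);print(n,-R.T@t)
M=model('top');h=cv2.cvtColor(b,cv2.COLOR_BGR2HSV);m=cv2.inRange(h,(95,90,40),(130,255,255))[170:245,125:225]
for c in cv2.findContours(m,0,2)[0]:
    r=cv2.minAreaRect(c)
    if cv2.contourArea(c)>80:
        P=cv2.boxPoints(r)+[125,170];print([onplane(M,*p,.1).round(3)[:2] for p in P])
E
```

```text
scene [-0.24138383 -0.57699626  1.19365011]
top [0.39750214 0.032996   1.50803765]
[array([0.456, 0.454]), array([0.477, 0.429]), array([0.417, 0.379]), array([0.396, 0.405])]
[array([0.5, 0.4]), array([0.521, 0.375]), array([0.46 , 0.325]), array([0.439, 0.35 ])]
[array([0.544, 0.346]), array([0.565, 0.32 ]), array([0.505, 0.27 ]), array([0.483, 0.297])]
```

View pics/crops.png

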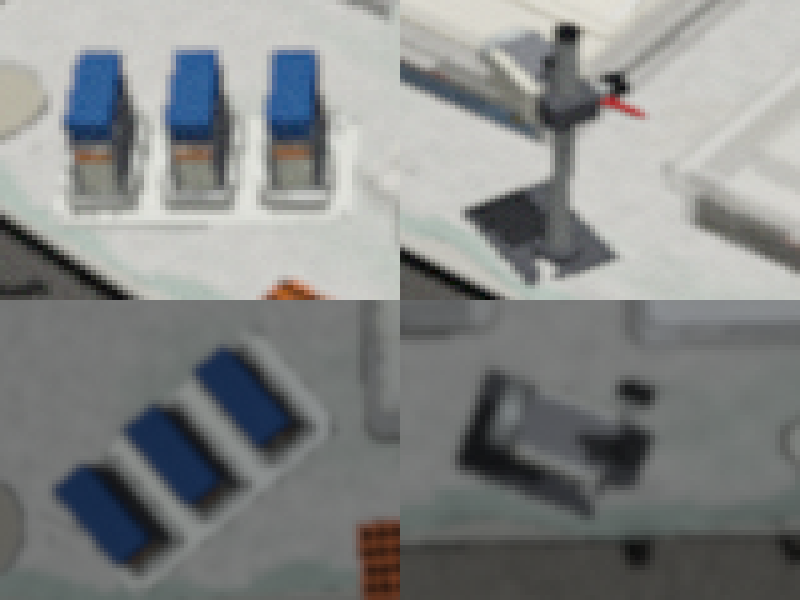

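```bash
python3 - <<'E'
from h import *
from scipy.spatial.transform import Rotation as Ro
s=robot.get_state();T=Ro.from_euler('xyz',s['tcp_rot']).as_matrix()
m,R,t=model('wrist');print(m['fx'],'pos in tool',T.T@(-R.T@t-s['position']),'axes in tool\n',(T.T@R.T).round(3))
Ms,Mt=model('scene'),model('top')
# camera stand head guess: scene crop px -> full, top crop px
f=lambda x,y:(265+(x-400)/5,205+y/3.75)
g=lambda x,y:(285+(x-400)/5,195+(y-300)/5)
print('head white',tri(Ms,f(515,55),Mt,g(512,410)))
for n,z in((g(495,370),0),(g(465,470),0),(g(590,515),0),(g(650,430),0),(g(512,410),.22)):print(onplane(Mt,*n,z).round(3))
for n in(f(465,212),f(530,180),f(617,255),f(535,280)):print('s',onplane(Ms,*n,0).round(3))
E
```

```text
340.45998951391005 pos in tool [ 0.00080453 -0.071651   -0.14247769] axes in tool
 [[ 1.     0.    -0.001]
 [-0.     0.959  0.284]
 [ 0.001 -0.284  0.959]]
head white (array([ 0.43962459, -0.0578327 ,  0.21338739]), np.float64(0.002854797077808074))
[ 0.472 -0.061  0.   ]
[ 0.407 -0.039  0.   ]
[ 0.375 -0.121  0.   ]
[ 0.43  -0.162  0.   ]
[ 0.438 -0.056  0.22 ]
s [ 0.416 -0.036  0.   ]
s [ 0.472 -0.049  0.   ]
s [ 0.442 -0.146  0.   ]
s [ 0.387 -0.118  0.   ]
```

```bash
python3 -m crank '[[-0.031,0.062,-0.02,0,0,0],[-0.031,0.062,-0.02,0,0,0],[-0.031,0.062,-0.02,0,0,0],[-0.031,0.062,-0.02,0,0,0],[-0.031,0.062,-0.02,0,0,0],[-0.031,0.062,-0.02,0,0,0],[-0.031,0.062,-0.02,0,0,0],[-0.031,0.062,-0.02,0,0,0]]' -0.35
python3 -m crank '[[-0.031,0.062,-0.02,0,0,0],[-0.031,0.062,-0.02,0,0,0],[-0.031,0.062,-0.02,0,0,0],[-0.031,0.062,-0.02,0,0,0],[0,0,0,0,0,0.0195],[0,0,0,0,0,0.0195],[0,0,0,0,0,0.0195],[0,0,0,0,0,0.0195]]'
python3 -m crank '[[0,0,0,0,0,0.0195],[0,0,0,0,0,0.0195],[0,0,0,0,0,0.0195],[0,0,0,0,0,0.0195],[0,0,0,0,0,0.0195],[0,0,0,0,0,0.0195],[0,0,0,0,0,0.0195],[0,0,0,0,0,0.0195]]'
python3 -m crank '[[0,0,0,0,0,0.0195],[0,0,0,-0.0195,0,0],[0,0,0,-0.0195,0,0],[0,0,0,-0.0195,0,0],[0,0,0,-0.0195,0,0],[0,0,0,-0.0195,0,0],[0,0,0,0,0,0],[0,0,0,0,0,0]]'
python3 - <<'E'
from h import *
im,M=snap('wrist','w0.png');print(robot.get_state()['position'],robot.get_state()['qpos'],proj(M,(.44,-.045,.215)))
E
```

```text
time_s: 0.77
position: [0.3806, 0.3456, 0.3113]
tcp_rot: [-3.141, 0.001, 1.243]
contact_force: [0.5, -0.2, -0.1]
gripper_width: 0.0578
time_s: 1.43
position: [0.4775, 0.248, 0.3506]
tcp_rot: [-3.141, 0.001, 0.746]
contact_force: [-0.6, 0.1, 0.8]
gripper_width: 0.0573
time_s: 2.1
position: [0.4771, 0.2484, 0.3506]
tcp_rot: [3.141, 0.001, -0.233]
contact_force: [-0.7, 0.0, 0.2]
gripper_width: 0.0573
time_s: 2.77
position: [0.4771, 0.2493, 0.3479]
tcp_rot: [2.526, 0.004, -0.348]
contact_force: [0.7, -0.7, 0.3]
gripper_width: 0.0574
[0.47728452 0.24867184 0.35009029] [ 0.53394616  0.40262409  1.16545307 -0.41931297  2.03484948  0.78173534] (np.float64(326.6966744050947), np.float64(285.9528649596965))
```

View pics/w0.png

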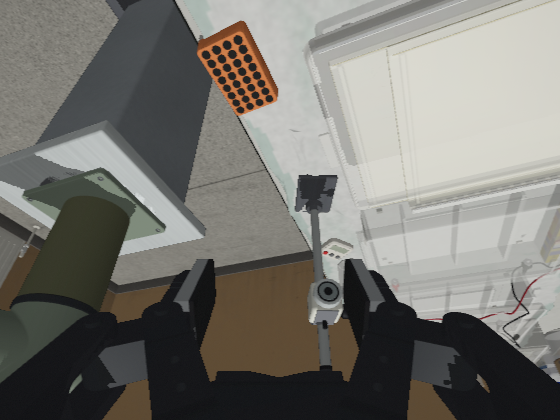

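```bash
python3 -m crank '[[0,0,0.055,0,0,0],[0,-0.038,0.055,0,0,0],[0,-0.038,0.055,0,0,0],[0,-0.038,0,0,0,0],[0,0,0,0,0,0],[0,0,0,0,0,0],[0,0,0,0,0,0]]'
python3 - <<'E'
import pickle
from h import *
im,M=snap('wrist','w1.png');print(proj(M,(.44,-.045,.215)))
m,R,t=M;pickle.dump(({k:m[k] for k in m},R,t),open('w1.pkl','wb'))
c=im[240:400,240:400];cv2.imwrite('pics/w1c.png',cv2.resize(cv2.cvtColor(c,cv2.COLOR_RGB2BGR),(560,560),interpolation=3))
E
```

```text
time_s: 3.4
position: [0.4781, 0.2474, 0.254]
tcp_rot: [2.533, -0.004, -0.351]
contact_force: [-0.1, 0.2, 0.8]
gripper_width: 0.0575
(np.float64(332.40589380054826), np.float64(359.15919784286115))
```

View pics/w1.png

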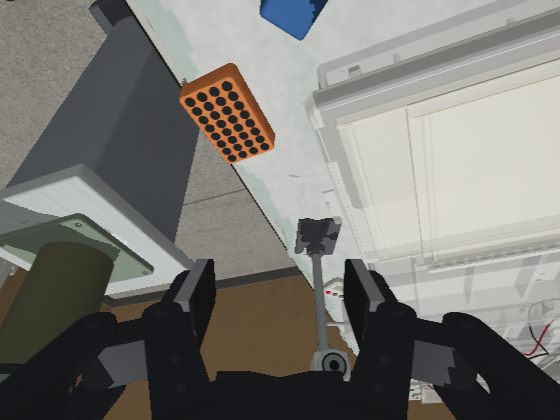

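```bash
python3 - <<'E'
from h import *
a=cv2.imread('pics/w0.png')[165:225,285:350];b=cv2.imread('pics/w1.png')[205:265,285:350]
c=cv2.imread('pics/w0.png')[270:315,300:350];d=cv2.imread('pics/w1.png')[340:385,308:358]
r=lambda x,n:cv2.resize(x,n,interpolation=cv2.INTER_CUBIC)
cv2.imwrite('pics/z.png',np.vstack([np.hstack([r(a,(390,360)),r(b,(390,360))]),np.hstack([r(c,(250,225)),r(d,(250,225)),np.zeros((225,280,3),np.uint8)])]))
E
```

```text
(no output)
```

View pics/z.png

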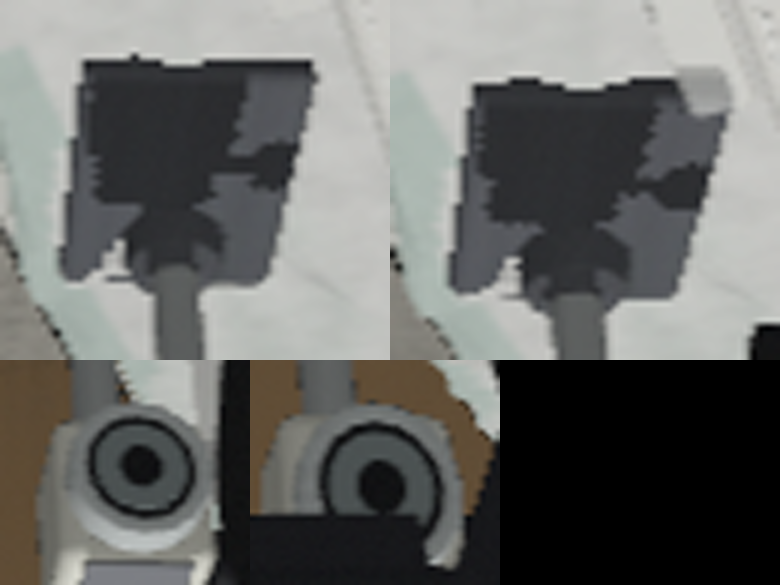

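```bash
python3 - <<'E'
import pickle
from h import *
from scipy.spatial.transform import Rotation as Ro
M1=pickle.load(open('w1.pkl','rb'))
s={'p':np.array([.47728,.24867,.35009]),'r':[2.526,.004,-.348]}
# calibrate cam-in-tool from w1 state now
st=robot.get_state();T1=Ro.from_euler('xyz',st['tcp_rot']).as_matrix();m,R,t=M1
Rc=T1.T@R.T;pc=T1.T@(-R.T@t-st['position'])
T0=Ro.from_euler('xyz',s['r']).as_matrix();R0=(T0@Rc).T;c0=s['p']+T0@pc;M0=(m,R0,-R0@c0)
L=tri(M0,(328.2,291.2),M1,(334.2,365.2));print('lens',L)
Ms,Mt=model('scene'),model('top')
print('scene/top proj',proj(Ms,L[0]),proj(Mt,L[0]))
for M,o,P in((M0,(285,165),dict(f1=(87,79),f2=(312,79),b1=(60,278),b2=(268,285))),(M1,(285,205),dict(f1=(85,104),b1=(60,290),b2=(285,298)))):
    Q={k:onplane(M,o[0]+u/6,o[1]+v/6,.01) for k,(u,v) in P.items()};print({k:q.round(3) for k,q in Q.items()})
    for a,b in(('b1','f1'),('b2','f2'),('b1','b2'),('f1','f2')):
        if a in Q and b in Q:
            d=Q[b]-Q[a];print(a,b,np.hypot(*d[:2]),np.degrees(np.arctan2(d[1],d[0])))
# direction lens -> column base point (w0 / w1 px at column bottom)
E
```

```text
lens (array([ 0.43824478, -0.06148701,  0.21774673]), np.float64(0.0002298631548436063))
scene/top proj (np.float64(288.21428641582656), np.float64(219.5968889539561)) (np.float64(309.1862350756573), np.float64(217.05345275690664))
{'f1': array([ 0.41, -0.04,  0.01]), 'f2': array([ 0.472, -0.062,  0.01 ]), 'b1': array([ 0.374, -0.127,  0.01 ]), 'b2': array([ 0.437, -0.154,  0.01 ])}
b1 f1 0.09487034743778304 67.40222453508399
b2 f2 0.09845045549427867 69.27404118802913
b1 b2 0.06898625561233586 -22.726422027195127
f1 f2 0.06585675824166952 -19.662239137870127
{'f1': array([ 0.41 , -0.036,  0.01 ]), 'b1': array([ 0.375, -0.122,  0.01 ]), 'b2': array([ 0.437, -0.15 ,  0.01 ])}
b1 f1 0.09306192690462563 67.96935711575844
b1 b2 0.0678893067820675 -24.27465073116669
```

```bash
python3 -m crank '[[0,0,0,0.0195,0,0],[0,0,0,0.0195,0,0],[0,0,0,0.0195,0,0],[0,0,0,0.0195,0,0],[0,0,0,0.0195,0,0],[0,0,0,0,0,0.0195],[0,0,0,0,0,0.0195],[0,0,0,0,0,0.0195]]'
python3 -m crank '[[0,0,0,0,0,0.0195],[0,0,0,0,0,0.0092],[-0.059,-0.049,0,0,0,0],[-0.059,-0.049,0,0,0,0],[-0.059,-0.049,0,0,0,0],[0,0,0,0,0,0],[0,0,0,0,0,0]]'
python3 - <<'E'
from h import *
im,M=snap('wrist','w2.png');print(robot.get_state()['qpos'])
h=cv2.cvtColor(im,cv2.COLOR_RGB2HSV);m=cv2.inRange(h,(95,90,40),(130,255,255))
for c in cv2.findContours(m,0,2)[0]:
    if cv2.contourArea(c)>400:
        r=cv2.minAreaRect(c);ap=cv2.approxPolyDP(c,5,True)[:,0];P=cv2.boxPoints(r)
        print(cv2.contourArea(c),ap.tolist(),[onplane(M,*p,.1).round(4)[:2].tolist() for p in ap])
        E=[onplane(M,*p,.1) for p in P];C=sum(E)/4;d=max([E[1]-E[0],E[2]-E[1]],key=np.linalg.norm)
        print(C.round(4),np.degrees(np.arctan2(d[1],d[0])),np.linalg.norm(E[1]-E[0]),np.linalg.norm(E[2]-E[1]))
E
```

```text
time_s: 4.12
position: [0.478, 0.2468, 0.2542]
tcp_rot: [-3.137, -0.003, -0.725]
contact_force: [0.3, -0.3, -0.2]
gripper_width: 0.0576
time_s: 4.7
position: [0.4798, 0.3643, 0.2531]
tcp_rot: [-3.138, -0.001, -0.895]
contact_force: [-0.3, 0.8, -0.1]
gripper_width: 0.0575
[ 5.04408825e-01  2.45524811e-01  1.44941127e+00 -8.96602864e-04
  1.44395068e+00  1.40095348e+00]
3378.0 [[182, 149], [186, 232], [220, 234], [220, 150]] [[0.4598, 0.4546], [0.3992, 0.4091], [0.4172, 0.3835], [0.4796, 0.4287]]
[0.4396 0.4198 0.1   ] -140.84949438769968 0.035286153422322476 0.08196021184177987
3381.0 [[346, 144], [337, 148], [334, 226], [338, 233], [370, 233], [377, 150]] [[0.5512, 0.3475], [0.5438, 0.3512], [0.489, 0.3064], [0.4862, 0.299], [0.5047, 0.2759], [0.5641, 0.3232]]
[0.5259 0.3138 0.1   ] 39.04408136571366 0.08162805734923385 0.03527079750996385
3138.0 [[262, 147], [262, 233], [294, 234], [296, 149]] [[0.5042, 0.402], [0.4423, 0.3538], [0.46, 0.3301], [0.5211, 0.3782]]
[0.483  0.3669 0.1   ] -140.40863069733223 0.03169117588655699 0.08202919543269693
6647.0 [[0, 0], [0, 94], [43, 115], [80, 0]] [[0.4664, 0.6269], [0.4034, 0.5965], [0.4105, 0.5611], [0.5047, 0.5792]]
[0.4473 0.583  0.1   ] 25.738978428401794 0.08701309302299273 0.061207217222423546
```

View pics/w2.png

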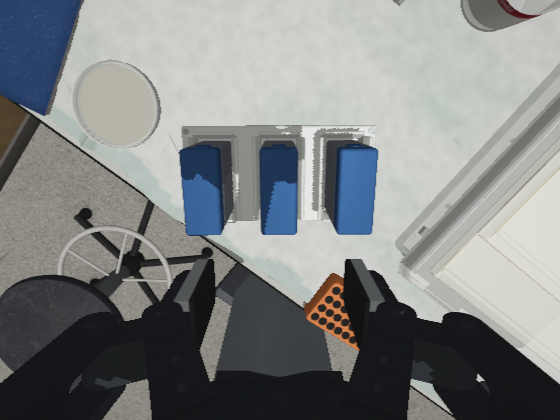

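```bash
python3 -m crank '[[0.001,-0.003,0.08,0,0,-0.0015],[0,0,0.08,0,0,0],[0,0,0.08,0,0,0],[0,0,0.08,0,0,0],[0,0,0.05,0,0,0],[0,0,0.036,0,0,0],[0,0,0,0,0,0],[0,0,0,0,0,0]]'
```

```text
time_s: 5.42
position: [0.4824, 0.3624, 0.0544]
tcp_rot: [-3.14, -0.002, -0.89]
contact_force: [-11.1, -4.0, 23.8]
gripper_width: 0.0576
```

```bash
python3 -m crank '[[0,0,0,0,0,0],[0,0,0,0,0,0],[0,0,0,0,0,0],[0,0,0,0,0,0],[0,0,0,0,0,0],[0,0,0,0,0,0],[0,0,0,0,0,0]]' 1
```

```text
time_s: 6.0
position: [0.4833, 0.3627, 0.0567]
tcp_rot: [-3.137, -0.003, -0.89]
contact_force: [-14.2, -5.7, 34.4]
gripper_width: 0.0335
```

```bash
python3 -m crank '[[0,0,-0.012,0,0,0],[0,0,0,0,0,0]]'
python3 - <<'E'
from h import *
im,M=snap('wrist','w3.png');s=robot.get_state();print(s['contact_force'],s['wrist_torque'],s['position'],s['gripper_width'])
E
```

```text
time_s: 6.17
position: [0.4834, 0.3628, 0.0579]
tcp_rot: [-3.136, -0.002, -0.89]
contact_force: [0.7, 0.6, -0.9]
gripper_width: 0.0332
[ 0.16103125 -0.45940022  6.58763047] [ 0.38470543 -0.03220425 -0.0005902 ] [0.48261931 0.36259228 0.05633744] 0.033126986744810294
```

View pics/w3.png

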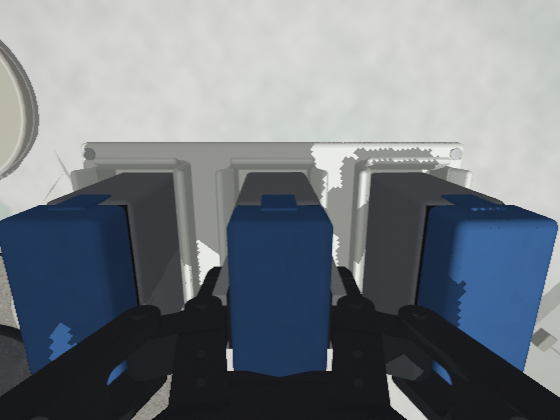

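```bash
python3 -m crank '[[0,0,-0.023,0,0,0],[0,0,-0.023,0,0,0],[0,0,-0.023,0,0,0],[0,0,-0.023,0,0,0],[0,0,0,0,0,0],[0,0,0,0,0,0],[0,0,0,0,0,0],[0,0,0,0,0,0]]'
python3 - <<'E'
from h import *
F=[]
for i in range(4):
    im,M=snap('wrist','w4.png');s=robot.get_state();F.append(s['contact_force'])
print(np.round(F,2),s['position'],s['tcp_rot'],s['wrist_torque'])
E
```

```text
time_s: 6.88
position: [0.4802, 0.363, 0.0991]
tcp_rot: [3.14, 0.0, -0.888]
contact_force: [-0.3, 0.2, -1.0]
gripper_width: 0.0337
[[ 0.28  0.79 -0.65]
 [ 0.22 -0.4  -1.18]
 [-0.37 -0.02  0.05]
 [-0.32  0.29 -0.7 ]] [0.48050977 0.36310759 0.09927054] [ 3.14022260e+00  2.31009435e-04 -8.88213659e-01] [0.01931742 0.00160571 0.02839602]
```

```bash
python3 -m crank '[[0.0024,-0.002,0.03,0,0,0],[0,0,0.03,0,0,0],[0,0,0.018,0,0,0],[0,0,0.008,0,0,0],[0,0,0.001,0,0,0],[0,0,0,0,0,0],[0,0,0,0,0,0]]'
```

```text
time_s: 7.67
position: [0.4823, 0.3631, 0.0564]
tcp_rot: [3.141, 0.0, -0.888]
contact_force: [-0.6, 0.9, -1.1]
gripper_width: 0.0336
```

```bash
python3 -m crank '[[0,0,0.002,0,0,0],[0,0,0.002,0,0,0],[0,0,0,0,0,0],[0,0,0,0,0,0]]'
```

```text
time_s: 8.0
position: [0.4825, 0.3633, 0.0559]
tcp_rot: [-3.141, 0.0, -0.888]
contact_force: [-3.5, -2.3, 6.5]
gripper_width: 0.0334
```

```bash
python3 -m crank '[[0,0,0,0,0,0],[0,0,0,0,0,0],[0,0,0,0,0,0],[0,0,0,0,0,0],[0,0,-0.07,0,0,0],[0,0,-0.07,0,0,0],[0,0,-0.07,0,0,0],[0,0,0,0,0,0]]' -0.35
python3 -m crank '[[0.07,0,0,0,0,0],[0.07,0,0,0,0,0],[0,0,0,0,0,0],[0,0,0,0,0,0],[0,0,0,0,0,0]]'
python3 - <<'E'
from h import *
im,M=snap('wrist','w5.png')
E
```

```text
time_s: 8.67
position: [0.4875, 0.3658, 0.1683]
tcp_rot: [-3.126, -0.003, -0.888]
contact_force: [1.3, 0.2, 0.7]
gripper_width: 0.0579
time_s: 9.08
position: [0.5264, 0.3086, 0.159]
tcp_rot: [3.141, 0.001, -0.889]
contact_force: [-0.4, -0.3, -1.0]
gripper_width: 0.0577
```

View pics/w5.png

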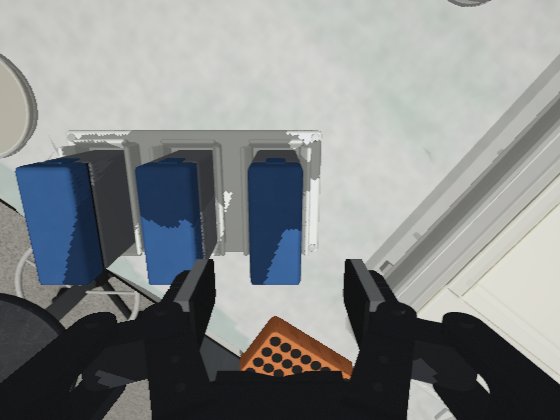

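```bash
python3 -m crank '[[-0.004,0,0.07,0,0,0],[0,0,0.07,0,0,0],[0,0,0.034,0,0,0],[0,0,0.02,0,0,0],[0,0,0,0,0,0],[0,0,0,0,0,0]]'
```

```text
time_s: 9.63
position: [0.5252, 0.311, 0.0627]
tcp_rot: [-3.142, 0.0, -0.887]
contact_force: [0.2, -0.4, 1.0]
gripper_width: 0.0577
```

```bash
python3 -m crank '[[0,0,0,0,0,0],[0,0,0,0,0,0],[0,0,0,0,0,0],[0,0,0,0,0,0],[0,0,0,0,0,0],[0,0,0,0,0,0]]' 1
```

```text
time_s: 10.13
position: [0.5269, 0.3114, 0.0649]
tcp_rot: [-3.137, -0.001, -0.888]
contact_force: [-1.2, 1.9, 6.0]
gripper_width: 0.0334
```

```bash
python3 -m crank '[[0,0,-0.023,0,0,0],[0,0,-0.023,0,0,0],[0,0,-0.023,0,0,0],[0,0,-0.023,0,0,0],[0,0,0,0,0,0],[0,0,0,0,0,0],[0,0,0,0,0,0],[0,0,0,0,0,0]]'
python3 - <<'E'
from h import *
F=[]
for i in range(4):
    im,M=snap('wrist','w6.png');s=robot.get_state();F.append(s['contact_force'])
print(np.round(F,2),s['position'],s['tcp_rot'],s['wrist_torque'])
E
```

```text
time_s: 10.8
position: [0.5245, 0.3098, 0.1075]
tcp_rot: [3.139, 0.001, -0.888]
contact_force: [0.9, 0.6, -4.7]
gripper_width: 0.033
[[ 0.27  0.51 -4.31]
 [ 0.07  0.93 -5.09]
 [ 0.46  0.75 -4.59]
 [-0.12 -0.94 -4.83]] [0.52488964 0.31001262 0.10772403] [ 3.14014846e+00  3.64140663e-04 -8.88276367e-01] [ 0.03384034 -0.00205524 -0.03862873]
```

```bash
python3 -m crank '[[0,0,-0.06,0,0,0],[0,0,-0.06,0,0,0],[0,0,-0.06,0,0,0],[0,0,-0.04,0,0,-0.0195],[0,0,0,0,0,-0.0195],[0,0,0,0,0,-0.0195],[0,0,0,0,0,-0.0195],[0,0,0,0,0,-0.003]]'
python3 - <<'E'
from h import *
from scipy.spatial.transform import Rotation as Ro
im=cv2.imread('pics/w6.png');M=model('wrist');s=robot.get_state();print(s['position'],s['tcp_rot'])
h=cv2.cvtColor(im,cv2.COLOR_BGR2HSV);m=cv2.inRange(h,(95,90,40),(130,255,255))
for c in cv2.findContours(m,0,2)[0]:
    if cv2.contourArea(c)>400:print(cv2.contourArea(c),cv2.boundingRect(c),cv2.approxPolyDP(c,5,True)[:,0].tolist())
T=Ro.from_euler('xyz',s['tcp_rot']).as_matrix();m_,R,t=M
print('cam in tool',T.T@(-R.T@t-s['position']));Rc=T.T@R.T
np.savez('cam.npz',Rc=Rc)
# lid far edge: rows; lid top plane in tool z = -(0.046-0.0105)
for v in (140,160,180,200,220,240,260):
    d=Rc@np.array([0,(v-m_['cy'])/m_['fy'],1]);o=np.array([0,-.0717,-.1425]);print(v,(o+d*(-.0355-o[2])/d[2]).round(4))
E
```

```text
time_s: 11.67
position: [0.5252, 0.3102, 0.2183]
tcp_rot: [3.141, 0.0, -0.377]
contact_force: [0.4, -0.4, -5.0]
gripper_width: 0.0333
[0.5251558  0.3101561  0.21826964] [ 3.14118838e+00  3.74672595e-04 -3.76597174e-01]
15614.0 (231, 193, 97, 184) [[265, 193], [261, 204], [238, 205], [231, 222], [237, 370], [274, 376], [321, 370], [327, 221], [317, 204], [297, 204], [290, 193]]
10706.5 (93, 170, 95, 149) [[162, 170], [93, 186], [113, 318], [143, 304], [158, 307], [161, 315], [173, 313], [187, 301], [175, 178], [159, 176]]
7643.0 (0, 170, 62, 164) [[0, 171], [0, 332], [37, 332], [61, 309], [33, 178], [18, 175], [28, 170]]
cam in tool [ 0.00055011 -0.07309524 -0.14245803]
140 [-0.     -0.0626 -0.0355]
160 [-0.     -0.0564 -0.0355]
180 [-0.     -0.05   -0.0355]
200 [-0.     -0.0434 -0.0355]
220 [-0.     -0.0366 -0.0355]
240 [-0.     -0.0295 -0.0355]
260 [-0.     -0.0221 -0.0355]
```

```bash
python3 -m crank '[[0,0,0,0,0,0]]'
```

```text
time_s: 11.75
position: [0.5251, 0.3101, 0.218]
tcp_rot: [3.141, 0.001, -0.381]
contact_force: [-0.1, -0.4, -4.5]
gripper_width: 0.033
```

```bash
python3 -m crank '[[0.017,0.07,-0.003,0,0,0],[0.017,0.07,-0.003,0,0,0],[0.017,0.07,-0.003,0,0,0],[0.017,0.07,-0.003,0,0,0],[0.017,0.06,-0.003,0,0,0],[0.017,0.04,-0.003,0,0,0],[0,0,0,0,0,0],[0,0,0,0,0,0]]'
python3 -m crank '[[0.012,0.03,-0.002,0,0,0],[0,0.03,0,0,0,0],[0,0.024,0,0,0,0],[0,0.014,0,0,0,0],[0,0,0,0,0,0],[0,0,0,0,0,0],[0,0,0,0,0,0],[0,0,0,0,0,0]]'
python3 - <<'E'
from h import *
s=robot.get_state();print(s['position'],s['tcp_rot'])
a,_=snap('scene','s9.png');b,_=snap('top','t9.png');c,_=snap('wrist','w9.png')
r=lambda x,n:cv2.cvtColor(cv2.resize(x,n,interpolation=cv2.INTER_CUBIC),cv2.COLOR_RGB2BGR)
cv2.imwrite('pics/fin.png',np.vstack([np.hstack([r(a[165:255,170:310],(466,300)),r(b[160:250,260:360],(333,300))]),np.hstack([r(c,(399,300)),np.zeros((300,400,3),np.uint8)])]))
E
```

```text
time_s: 12.42
position: [0.5025, 0.1138, 0.2276]
tcp_rot: [-3.141, -0.0, -0.384]
contact_force: [0.3, -0.1, -4.8]
gripper_width: 0.0331
time_s: 13.08
position: [0.49, 0.0678, 0.2286]
tcp_rot: [-3.141, -0.0, -0.379]
contact_force: [0.4, -0.1, -4.9]
gripper_width: 0.0335
[0.49000863 0.06782748 0.22855806] [-3.14108910e+00 -8.20225850e-05 -3.78650373e-01]
```

View pics/fin.png

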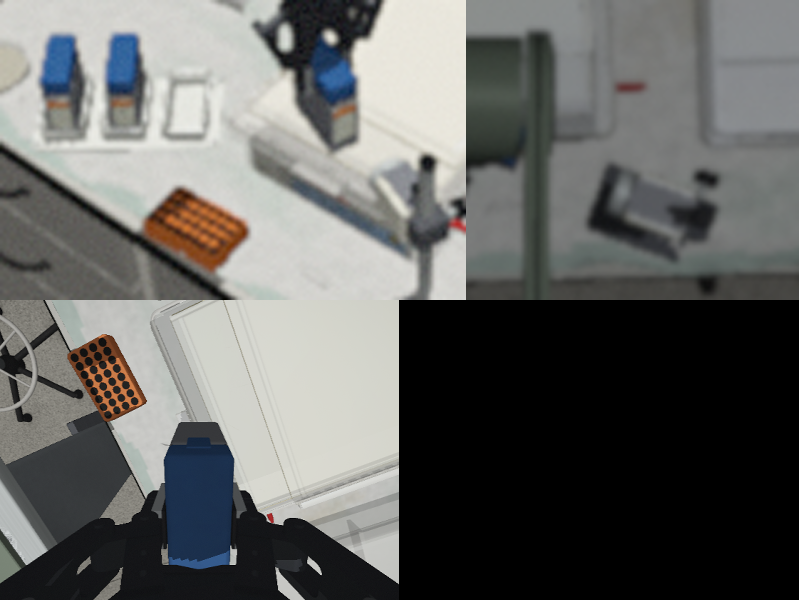

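```bash
python3 - <<'E'
from h import *
s=robot.get_state();p=s['position'];yaw=s['tcp_rot'][2]+np.pi/2
u=np.array([np.cos(yaw),np.sin(yaw),0]);w=np.array([-u[1],u[0],0]);z=np.array([0,0,1.])
C=p-[0,0,.0105]-.002*u
M=model('scene');im=cv2.imread('pics/s9.png');x0,y0,k=250,165,8
c=cv2.resize(im[y0:y0+75,x0:x0+70],None,fx=k,fy=k,interpolation=cv2.INTER_CUBIC)
for a in(-.04,):
    q=[tuple(int(round((v-o+.5)*k)) for v,o in zip(proj(M,C+a*u+b*w+h*z),(x0,y0))) for b,h in((-.017,-.046),(.017,-.046),(.017,.046),(-.017,.046))]
    cv2.polylines(c,[np.array(q)],True,(0,0,255),1)
L=np.array([.438,-.060,.2177]);cv2.circle(c,tuple(int((v-o+.5)*k) for v,o in zip(proj(M,L),(x0,y0))),4,(0,255,0),1)
print('label->lens',L-(C-.04*u),'along',(C-.04*u-L)@u,'lat',(C-L)@w, 'dz',C[2]-L[2],'yaw',np.degrees(yaw))
cv2.imwrite('pics/ov.png',c)
E
```

```text
label->lens [-0.03639177 -0.08856584 -0.00028671] along 0.09574511009575722 lat -0.0010688502132047857 dz 0.0002867088064117951 yaw 68.30179944027437
```

View pics/ov.png

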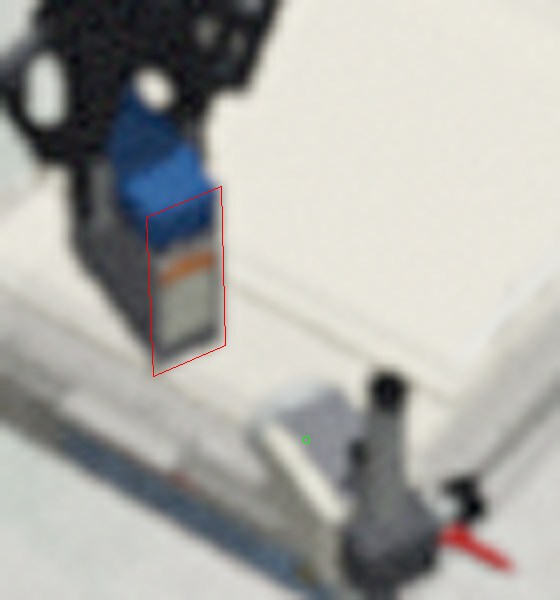

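```bash
python3 -m crank '[[0,-0.005,0,0,0,0],[0,0,0,0,0,0],[0,0,0,0,0,0],[0,0,0,0,0,0],[0,0,0,0,0,0],[0,0,0,0,0,0],[0,0,0,0,0,0],[0,0,0,0,0,0]]'
python3 - <<'E'
from h import *
s=robot.get_state();print(s['position'],s['tcp_rot'],s['contact_force'],abs(s['joint_vel']).max(),s['gripper_width'])
print(robot.close_job())
E
```

```text
time_s: 13.9
position: [0.4908, 0.0694, 0.2285]
tcp_rot: [-3.142, -0.0, -0.379]
contact_force: [0.2, -0.7, -4.7]
gripper_width: 0.0331
[0.49075438 0.06940652 0.22852796] [-3.14159206e+00 -3.96953232e-05 -3.79397694e-01] [ 0.17076385 -0.71441364 -4.71514998] 0.003182429495040658 0.03311281863133879
the job is handed in; nothing more can be done
None
```

The full box is box_3, and the arm is holding it still in front of the inspection camera. The job was handed in at about 14 s.

- **Weighing:** Lifted clear, box_2 read about 0.7 N, so it is empty, and I set it back in its bay. Box_3 read about 4.7 N, roughly 0.48 kg, so it is the full one. I did not touch box_1.
- **Final pose:** The box is upright and the joints are at rest. By my measurements the label is about 98 mm from the lens. It is about 1 mm off centre sideways and 0.3 mm in height. The box's heading is 68.3°, against a measured 67–69° for the camera.
- **Limits of the checks:** The overlay in the scene camera put the label about one pixel (3 mm) from where I predicted. That is near calibration accuracy, and I moved the box back about 2 mm afterwards. I took no picture after that last move.
- **Other boxes:** Pictures taken after box_2 was put back showed it level with the others, and boxes 1 and 2 down in their bays.
- **One thing went wrong:** On the first descent to box_2 the gripper pushed down on something with about 34–38 N. I think it was the knuckles on the neighbouring lids. That is close to the 40 N limit. I raised it at once and gripped box_3 higher, and that lift was clean.

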